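# Push a stuck filter cartridge out of its housing

## Robot

A 6-joint arm with a two-finger parallel gripper is mounted at the origin on the work surface. World frame = base frame: x ahead of the robot, y to its left, z up, the work surface at z = 0. Lengths are in mm, angles in rad, forces in N, time in s.
With the tool pointing down it reaches from about 350 to 775 mm from the base axis. Payload 7.3 kg.
Tool frame: the origin (TCP) lies at the very end of the fingers, on their centre line; the grasp point (between the pads) lies 19 mm behind it; x points along the fingers, y is the direction in which the jaws open and shut, and the axes are right-handed (so a half turn about x gives the same grasp; the last joint's range is limited). The gripper opens to 92 mm and grips with 3 to 60 N. Pads are 19 mm wide; open, the fingers measure 130 mm over their backs; the gripper's body (75 mm by 190 mm) begins 47 mm behind the grasp point.
Start: joints at [1.17, 0.342, 1.524, -0, 1.275, -0.146], TCP at [132.311, 508.073, 226.741] pointing down, gripper open.
Joint ranges: [-2.53, 2.53], [-0.77, 2.02], [0.04, 2.7], [-1, 4.14], [0.28, 2.66], [-3.11, 3.11]. Speed limits (rad/s): [2.57, 2.57, 3.14, 3.14, 3.14, 3.14].

## Interface

Orientations are given as [roll, pitch, yaw] about the fixed x, y, z axes, in that order (R = Rz(yaw) Ry(pitch) Rx(roll)).
In Python, from plant import sensors, capture, bot gives the robot as it stands.
- The arm moves only by the shell command python3 -m crank 'ROWS' [OPENING]. ROWS is JSON, a list of rows, each an object of numbers: "dx", "dy", "dz": the shift along the tool's x, y, z in cm; "spin": the turn about the tool's x in rad. A call has 1 to 20 rows; each row is the pose to reach, as a shift and turn from the pose commanded when the call began, along the tool's axes at that moment; what a row does not reach only later rows make up. A row lasts 1/12 s, in which the tool goes at most 41.7 mm and 7.16 degrees, less where a joint would pass 70% of its speed; a pose out of reach is approached as far as the arm can. A call with a gripper value outside its range is refused whole. OPENING is the opening in per cent of the stroke, from 0 (shut) to 100 (fully open), set as the call begins (- or left out, the last holds). The fingers move at their own pace and stop on an object; the grip force is fixed at half the most. Time passes only in rows, so rows that repeat a pose let the fingers close. It gives the time, the measured TCP pose, the force and the opening at its end, in the units of the state.
- sensors.get_obs(): the state, without advancing time (a new reading comes with each control period).
- capture(name): name is "scene" or "top" or "wrist"; returns a dict with "frame" (400x640x3 uint8, blue, green, red), "vfov" (degrees; the focal length in pixels is half the picture's height over the tangent of half this angle, whatever the lens; pixels are square), "cx", "cy" (the principal point, pixels), "view" (4x4, takes a point from world to camera coordinates); the wrist camera has in their place "mount" (4x4, takes a point from camera to tool coordinates, whose origin is the TCP and whose axes are the tool frame's). Camera axes: x right, y down, z forward; pixel columns grow to the right and rows downward; lengths in mm; the calibration is good to about 2 mm. A picture is of the moment at which its call begins: read the wrist's pose just before it. There is no depth.
- bot.close_job(): hands the job in, once; it reports no verdict.
The state is a dict: "time": time; "joint_positions": joint angles; "dq": joint speeds; "tau": joint torques, N m; "tool_pos": TCP position; "tcp_rot": TCP orientation; "contact_force": force on the tool from outside, world axes, zero at the start; "moment": the same for the moment, N m; "grip_width": finger opening in mm.
Only numpy, scipy, OpenCV 4.12 (cv2) and the standard library are available. Lean on these libraries where they do the work, as an engineer would, in place of code of your own. Each camera call takes 0.05 s, during which the arm holds its last target.

## Task

The spent filter cartridge is stuck inside the steel filter housing on the bench. Take the push bar from its cradle, put it in through the square access hole in the back of the housing and push the cartridge out with it, gently and without forcing the bar where it binds in the hole, until the whole cartridge lies flat in the open catch tray in front of the housing; leave the bar wherever it ends up, in the hole if you like. The spent cartridge is contaminated, so never touch it with the gripper, and leave the jug, the bottle and the jar standing where they are.

Things in the scene. Friction and masses are not known exactly. Their poses are not given: they have to be found in the camera images.
- port (a point): Access hole in the housing's back end: square, 19 x 19 mm, sides level and upright. The point lies on its axis, 60 mm above the bench, at the rim of the sloping lead-in funnel (38 mm wide there). Its x axis points level along the hole, the way to push; z is up. Narrow hole: x = 11 to 40 mm; chamber behind it: 40 to 180 mm, where it opens at the mouth. The bench behind the hole (x below 0) is free.
- station: Fixed steel filter housing with its catch tray on a grey foot 100 mm wide, 12 mm high. Origin on the bench under port, x as port x. Housing 64 mm wide, top 92 mm above the bench, walls 6 mm, chamber 52 x 52 mm inside, a 14 mm sight slot along its top; two sprung rubber seals in the side walls, x = 90 to 120 mm.
- mouth (a point): Centre of the open front mouth of the housing, on the axis, 180 mm from port along x, same axes. Beyond it the catch tray begins.
- tray (a point): Point on the floor of the open catch tray (34 mm above the bench, level with the chamber floor), on the axis, 260 mm from port along x, same axes. The tray is 52 mm wide with 14 mm side walls and runs 160 mm from the mouth to a 20 mm high end wall.
- cartridge_center (a point): Centre of the spent cartridge: loose white square block with grey ribs, 100 mm long (its x, along port x), 49 x 49 mm, about 0.2 kg. Starts inside the chamber, rear face 10 to 30 mm beyond the hole's inner end, gripped by the seals: sliding it takes some 9 to 20 N, different each time, until its rear has passed the seals, then about 2 N. It stays where it is left.
- bar_center (a point): Centre of the push bar: loose square aluminium bar 230 x 16 x 16 mm, 0.15 kg, both ends alike; x along it, z up. Starts in the cradle, centre 36 mm above the bench, x within 35 degrees of port x; only its middle 100 mm is free there. Held by the middle it is too short a reach: in the hole it can be let go (its tail sags a few mm; pushed on like that it binds) and taken nearer the tail, then levelled.
- bar_tip (a point): Centre of the end face of the push bar, 115 mm from bar_center along the bar's x: the end that goes into the hole.
- cradle: Fixed cradle of the push bar: foot plate 260 x 60 x 8 mm with two grey U-shaped blocks, open upward, from 50 to 120 mm either side of the middle along its x, 35 mm wide, 46 mm high; between them the middle 100 mm of the bar is free. Origin under its centre on the bench, x along the bar.
- jug_center (a point): Bystander: clear plastic jug, 84 mm across and 130 mm high with a handle; point at mid height.
- bottle_center (a point): Bystander: amber bottle, 66 mm across, 150 mm high; point at mid height.
- jar_center (a point): Bystander: white jar, 70 mm across, 80 mm high; point at mid height.
Things that resemble listed ones, but are neither listed nor needed, are in the scene too. What is meant by the part that bears bar_center is not black, and is the larger of those in its own colour. What is shaped like the part that bears cartridge_center but pink is not meant.

How it is judged:
By the outcome, as a careful person would: the job done as asked, in the order asked, and still so for the second after the job is handed in, with the robot touching nothing.
It also fails if it takes over 64 s, if anything falls off the work surface, if the arm or the gripper's body presses on something with over 40 N, if the wrist force passes 120 N, or if a joint passes its speed limit or range.

## Working session

There is one attempt and no reset: what is moved stays moved. The work goes in short steps, Python scripts to look and compute and a shell command to move; the robot and the scene stay as the last step left them, time stands still between calls to the robot, and variables do not carry over. Pictures are saved under pics/ and viewed, and the job is handed in when it is done.

```bash
ls; mkdir -p pics; python3 - <<'E'
from plant import sensors, capture, bot
import cv2
print(sensors.get_obs())
for n in("scene","top","wrist"):
    c=capture(n); cv2.imwrite(f"pics/{n}0.png",c["frame"])
    print(n,{k:v for k,v in c.items() if k!="frame"})
E
```

```text
pics
{'time': 0.0, 'joint_positions': array([ 1.16999281e+00,  3.42699167e-01,  1.52500579e+00,  2.10791996e-05,
        1.27539922e+00, -1.45976197e-01]), 'dq': array([ 0.00017657,  0.00109046,  0.00058084,  0.00065642, -0.00051316,
       -0.00166806]), 'tau': array([ 1.46714825e-03, -4.31227648e+01, -2.44226611e+01,  7.17929564e-02,
        5.58107521e-02, -1.08032889e-04]), 'tool_pos': array([132.14282107, 507.68271281, 226.06110926]), 'tcp_rot': array([-1.73010721,  1.56928467, -1.98494068]), 'contact_force': array([-0.49793341, -0.01895582,  1.11951041]), 'moment': array([-0.01687985, -0.02276352, -0.04829907]), 'grip_width': 91.68983672837625}
scene {'vfov': 50.18031684116398, 'cx': 317.5255575308084, 'cy': 202.25227482246106, 'view': array([[-1.27392543e-01,  9.91764821e-01, -1.31787856e-02,
         1.03067803e+02],
       [ 6.88456845e-01,  7.88520116e-02, -7.20978178e-01,
        -3.00661828e+02],
       [-7.14001620e-01, -1.00920269e-01, -6.92832437e-01,
         1.41233264e+03],
       [ 0.00000000e+00,  0.00000000e+00,  0.00000000e+00,
         1.00000000e+00]])}
top {'
[... 162 characters left out ...]
e+01],
       [-9.79238795e-01,  1.22131329e-02, -2.02341844e-01,
         5.48601682e+02],
       [ 2.02311951e-01, -3.64833614e-03, -9.79314334e-01,
         8.50632688e+02],
       [ 0.00000000e+00,  0.00000000e+00,  0.00000000e+00,
         1.00000000e+00]])}
wrist {'vfov': 63.194316767151996, 'cx': 317.1025456428267, 'cy': 205.54528038291713, 'mount': array([[ 9.20739094e-05, -2.94190571e-01,  9.55746776e-01,
        -1.59206815e+02],
       [ 9.99999994e-01, -2.48911662e-05, -1.03998944e-04,
        -4.18872456e-01],
       [ 5.43851604e-05,  9.55746780e-01,  2.94190567e-01,
        -7.98411992e+01],
       [ 0.00000000e+00,  0.00000000e+00,  0.00000000e+00,
         1.00000000e+00]])}
```

View pics/scene0.png

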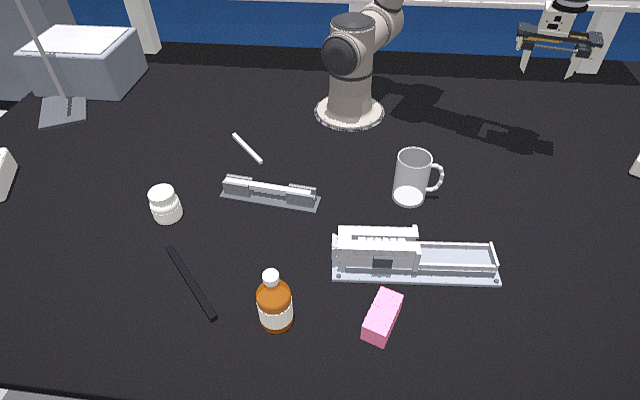

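View pics/top0.png

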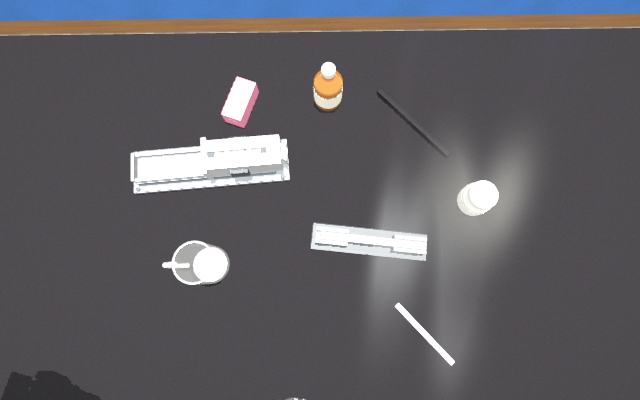

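View pics/wrist0.png

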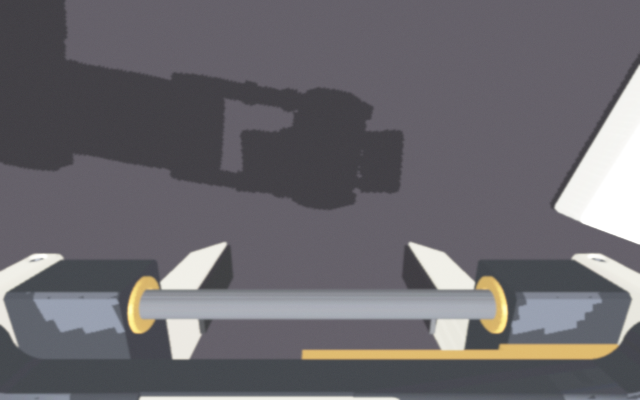

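```bash
python3 - <<'E'
import cv2
t=cv2.imread("pics/top0.png"); s=cv2.imread("pics/scene0.png")
cv2.imwrite("pics/tz1.png",cv2.resize(t[125:205,120:300],None,fx=4.4,fy=4.4,interpolation=cv2.INTER_CUBIC))
cv2.imwrite("pics/tz2.png",cv2.resize(t[215:270,300:440],None,fx=5,fy=5,interpolation=cv2.INTER_CUBIC))
cv2.imwrite("pics/sz1.png",cv2.resize(s[215:295,325:505],None,fx=4.4,fy=4.4,interpolation=cv2.INTER_CUBIC))
cv2.imwrite("pics/sz2.png",cv2.resize(s[165:220,210:330],None,fx=5,fy=5,interpolation=cv2.INTER_CUBIC))
E
```

```text
(no output)
```

View pics/tz1.png

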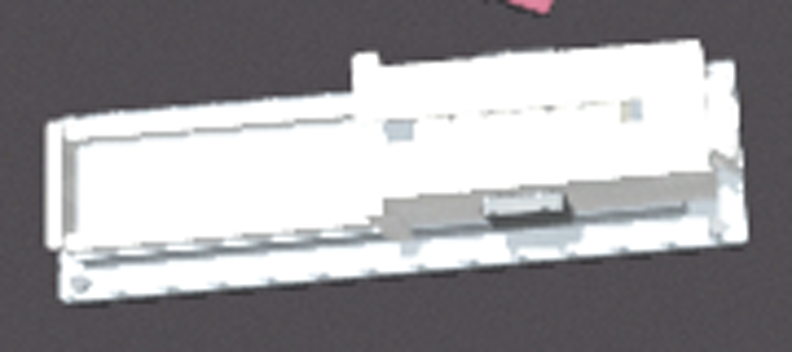

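View pics/tz2.png

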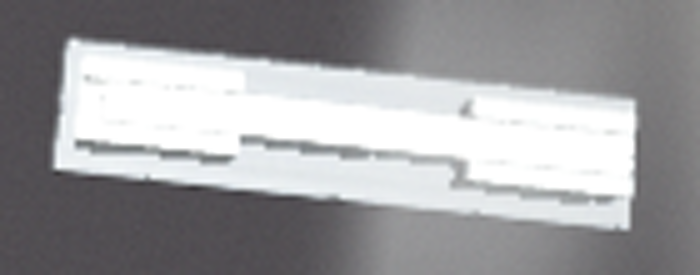

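View pics/sz1.png

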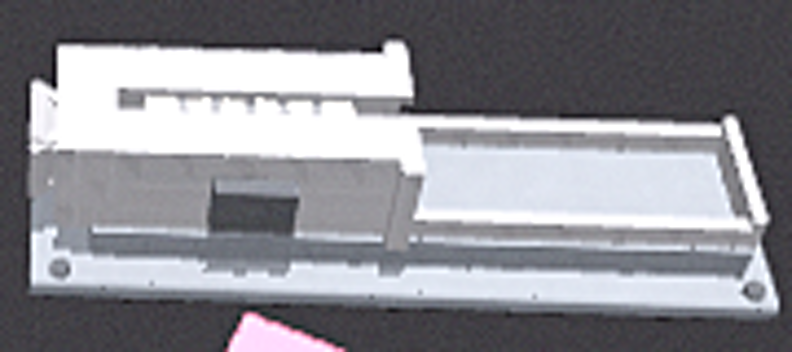

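View pics/sz2.png

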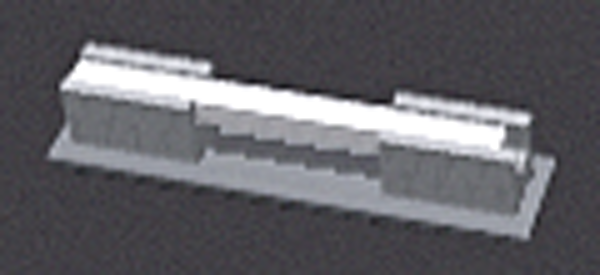

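```bash
cat > h.py <<'E'
import numpy as np, cv2
from plant import sensors, capture
from scipy.spatial.transform import Rotation as Ro
def cam(c,obs=None):
    f=200/np.tan(np.radians(c["vfov"])/2)
    if "view" in c:
        V=np.array(c["view"]); W=np.linalg.inv(V)
    else:
        T=np.eye(4);T[:3,:3]=Ro.from_euler('xyz',obs["tcp_rot"]).as_matrix();T[:3,3]=obs["tool_pos"]
        W=T@np.array(c["mount"])
    return f,c["cx"],c["cy"],W
def onz(k,px,z):
    f,cx,cy,W=k
    d=W[:3,:3]@np.array([(px[0]-cx)/f,(px[1]-cy)/f,1]);o=W[:3,3]
    return o+d*(z-o[2])/d[2]
def proj(k,P):
    f,cx,cy,W=k
    q=np.linalg.inv(W)@np.r_[P,1]
    return np.array([cx+f*q[0]/q[2],cy+f*q[1]/q[2]])
E
python3 - <<'E'
from h import *
T=cam(capture("top"));S=cam(capture("scene"))
np.set_printoptions(precision=1,suppress=True)
print(T[3][:3,3],S[3][:3,3])
t1=lambda x,y:((x+.5)/4.4-.5+120,(y+.5)/4.4-.5+125)
s1=lambda x,y:((x+.5)/4.4-.5+325,(y+.5)/4.4-.5+215)
t2=lambda x,y:(x/5+300,y/5+215); s2=lambda x,y:(x/5+210,y/5+165)
print("foot top BR,BL,TR",[onz(T,t1(*p),12) for p in[(747,243),(62,302),(735,60)]])
print("foot scene z0 BL,BR",[onz(S,s1(*p),0) for p in[(30,294),(780,313)]])
print("housing top z92 corners T: TL TR BR BL",[onz(T,t1(*p),92) for p in[(378,65),(702,40),(716,172),(384,200)]])
print("housing top z92 S: ",[onz(S,s1(*p),92) for p in[(56,43),(45,147),(402,158)]])
print("cradle T z8 TL TR BR BL",[onz(T,t2(*p),8) for p in[(66,38),(637,100),(630,229),(53,168)]])
print("cradle S z8",[onz(S,s2(*p),8) for p in[(48,157),(555,155),(528,238)]])
E
```

```text
[364.3 -66.3 944.1] [1228.5   64.   763.1]
foot top BR,BL,TR [array([587.2,   5.9,  12. ]), array([560.1, 362.5,  12. ]), array([688. ,  12.7,  12. ])]
foot scene z0 BL,BR [array([683.6,  14.2,   0. ]), array([651.8, 375.4,   0. ])]
housing top z92 corners T: TL TR BR BL [array([659.8, 180.5,  92. ]), array([670.7,  22.1,  92. ]), array([603.5,  14.8,  92. ]), array([591.5, 174.6,  92. ])]
housing top z92 S:  [array([600.2,  17.3,  92. ]), array([666.5,  18.5,  92. ]), array([653.9, 181.9,  92. ])]
cradle T z8 TL TR BR BL [array([487.8, -48.2,   8. ]), array([ 456.4, -305.6,    8. ]), array([ 399. , -298.8,    8. ]), array([429.2, -41.9,   8. ])]
cradle S z8 [array([ 457.6, -301.8,    8. ]), array([426.2, -40. ,   8. ]), array([487.8, -46. ,   8. ])]
```

```bash
cat >> h.py <<'E'
np.set_printoptions(precision=2,suppress=True)
def rel(target, zdir_deg=None):
    """shift (cm, tool axes) from measured pose to target TCP; spin so that tool z (mod 180) lies along world heading"""
    o=sensors.get_obs(); R=Ro.from_euler('xyz',o["tcp_rot"]).as_matrix()
    d=R.T@(np.array(target)-o["tool_pos"])/10
    h=np.degrees(np.arctan2(R[1,2],R[0,2]))
    print("t",round(o["time"],2),"tcp",o["tool_pos"],"z heading",round(h,2),"toolx",R[:,0],"\nshift cm",d,"F",o["contact_force"],"w",round(o["grip_width"],1))
    if zdir_deg is not None:
        e=(zdir_deg-h+90)%180-90
        # spin about tool x (down) by +s turns heading by s*sign
        print("spin",round(np.radians(e)*np.sign(R[2,0]),3),"q",o["joint_positions"])
    return d
E
python3 - <<'E'
from h import *
rel([435,-205,150],83.1)
E
```

```text
t 0.25 tcp [132.24 507.9  226.41] z heading -14.6 toolx [-0. -0. -1.] 
shift cm [  7.68 -61.35  47.27] F [ 0.57 -0.23 -0.35] w 91.8
spin 1.436 q [ 1.17  0.34  1.52 -0.    1.28 -0.15]
```

```bash
python3 - <<'E'
from h import *
rel([480,150,220],-60)
rel([443,-190,150],-96.9)
E
```

```text
t 0.25 tcp [132.24 507.9  226.41] z heading -14.6 toolx [-0. -0. -1.] 
shift cm [  0.65 -25.87  42.67] F [ 0.57 -0.23 -0.35] w 91.8
spin 0.792 q [ 1.17  0.34  1.52 -0.    1.28 -0.15]
t 0.25 tcp [132.24 507.9  226.41] z heading -14.6 toolx [-0. -0. -1.] 
shift cm [  7.68 -59.7   47.66] F [ 0.57 -0.23 -0.35] w 91.8
spin 1.436 q [ 1.17  0.34  1.52 -0.    1.28 -0.15]
```

```bash
python3 -m crank '[{"dx":0,"dy":-13,"dz":22,"spin":0.4},{"dx":0,"dy":-13,"dz":22,"spin":0.4},{"dx":0,"dy":-13,"dz":22,"spin":0.4},{"dx":0,"dy":-13,"dz":22,"spin":0.4},{"dx":0,"dy":-13,"dz":22,"spin":0.4},{"dx":0,"dy":-13,"dz":22,"spin":0.4},{"dx":0.6,"dy":-26,"dz":42.7,"spin":0.8},{"dx":0.6,"dy":-26,"dz":42.7,"spin":0.8},{"dx":0.6,"dy":-26,"dz":42.7,"spin":0.8},{"dx":0.6,"dy":-26,"dz":42.7,"spin":0.8},{"dx":0.6,"dy":-26,"dz":42.7,"spin":0.8},{"dx":0.6,"dy":-26,"dz":42.7,"spin":0.8},{"dx":3,"dy":-45,"dz":45,"spin":1.2},{"dx":3,"dy":-45,"dz":45,"spin":1.2},{"dx":3,"dy":-45,"dz":45,"spin":1.2},{"dx":3,"dy":-45,"dz":45,"spin":1.2},{"dx":7.7,"dy":-59.7,"dz":47.7,"spin":1.436},{"dx":7.7,"dy":-59.7,"dz":47.7,"spin":1.436},{"dx":7.7,"dy":-59.7,"dz":47.7,"spin":1.436},{"dx":7.7,"dy":-59.7,"dz":47.7,"spin":1.436}]' 60
python3 - <<'E'
from h import *
rel([443,-190,150],-96.9)
E
```

```text
time: 1.92
tool_pos: [444.1, -176.6, 153.7]
tcp_rot: [1.538, 1.57, -0.153]
contact_force: [1.6, 0.1, -0.1]
grip_width: 55.1
t 1.92 tcp [ 444.12 -176.59  153.69] z heading -96.91 toolx [ 0. -0. -1.] 
shift cm [0.37 0.05 1.34] F [ 1.58  0.09 -0.13] w 55.1
spin -0.0 q [-0.54  0.33  1.76  0.    1.05 -0.42]
```

```bash
python3 -m crank '[{"dx":0},{"dx":0},{"dx":0}]' >/dev/null
python3 - <<'E'
from h import *
o=sensors.get_obs();c=capture("wrist");cv2.imwrite("pics/w1.png",c["frame"])
k=cam(c,o); print(o["tool_pos"],o["tcp_rot"])
for q in (-115,-50,50,115):
    a=np.radians(83.1);P=np.array([443+q*np.cos(a),-173.6+q*np.sin(a),44]);print(q,proj(k,P))
E
```

```text
[ 444.12 -176.59  153.69] [ 1.54  1.57 -0.15]
-115 [315.68 313.41]
-50 [315.57 251.76]
50 [315.37 139.52]
115 [315.22  52.17]invalid input at $[0]: expected keys dx, dy, dz, spin
```

View pics/w1.png

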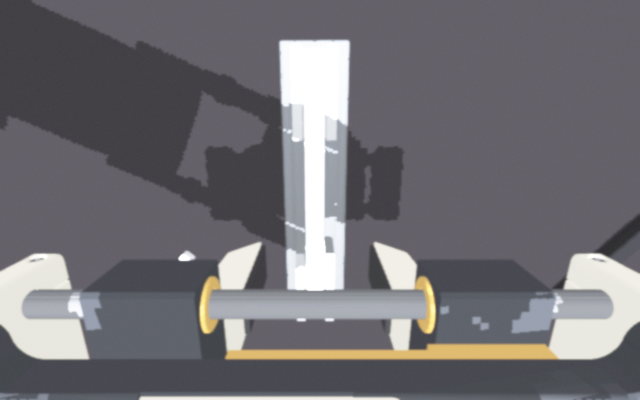

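Candidates for the bar: the silver bar in the cradle (top 369,240), the black bar (top 413,122) and the small white stick (top 424,333). By the description it is the silver one in the cradle. I'll check it in a close crop.

```bash
python3 - <<'E'
import cv2
w=cv2.imread("pics/w1.png");r=w[30:300,265:365]
r=cv2.LUT(r,__import__("numpy").array([0 if i<110 else int((i-110)/145*255) for i in range(256)],dtype="uint8"))
cv2.imwrite("pics/w1z.png",cv2.resize(r,None,fx=2.2,fy=2.2,interpolation=cv2.INTER_CUBIC))
E
```

```text
(no output)
```

View pics/w1z.png

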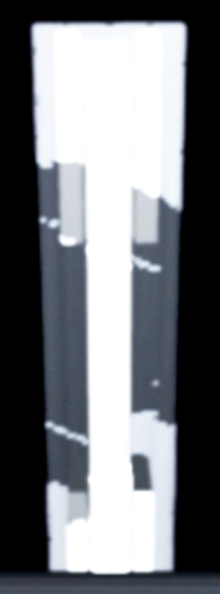

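```bash
python3 - <<'E'
from h import *
rel([438.5,-206.0,17.5],-96.9)
E
```

```text
t 1.97 tcp [ 443.25 -182.87  151.74] z heading -97.08 toolx [-0. -0. -1.] 
shift cm [13.43 -0.17  2.31] F [-0.38 -5.84 -1.47] w 55.0
spin -0.003 q [-0.55  0.34  1.76 -0.    1.05 -0.42]
```

```bash
python3 -m crank '[{"dx":0,"dy":0,"dz":0,"spin":0},{"dx":0,"dy":0,"dz":0,"spin":0}]'
python3 - <<'E'
from h import *
rel([438.5,-206.0,17.5],-96.9)
E
```

```text
time: 2.13
tool_pos: [444.3, -174.9, 153.8]
tcp_rot: [-2.329, 1.57, 2.261]
contact_force: [0.1, -0.4, -0.2]
grip_width: 55.2
t 2.13 tcp [ 444.31 -174.93  153.76] z heading -97.0 toolx [-0.  0. -1.] 
shift cm [13.62 -0.19  3.17] F [ 0.15 -0.44 -0.16] w 55.2
spin -0.002 q [-0.54  0.33  1.76  0.    1.05 -0.41]
```

```bash
python3 -m crank '[{"dx":3,"dy":-0.15,"dz":3.15,"spin":0},{"dx":6,"dy":-0.15,"dz":3.15,"spin":0},{"dx":9,"dy":-0.15,"dz":3.15,"spin":0},{"dx":11,"dy":-0.15,"dz":3.15,"spin":0},{"dx":12.5,"dy":-0.15,"dz":3.15,"spin":0},{"dx":13.6,"dy":-0.15,"dz":3.15,"spin":0},{"dx":13.6,"dy":-0.15,"dz":3.15,"spin":0},{"dx":13.6,"dy":-0.15,"dz":3.15,"spin":0}]'
python3 - <<'E'
from h import *
rel([438.5,-206.0,17.5],-96.9)
E
```

```text
time: 2.8
tool_pos: [439.9, -204.4, 18.3]
tcp_rot: [-2.444, 1.57, 2.15]
contact_force: [-0.2, -0.1, 0.4]
grip_width: 55.2
t 2.8 tcp [ 439.85 -204.38   18.3 ] z heading -96.76 toolx [-0.  0. -1.] 
shift cm [ 0.08 -0.12  0.18] F [-0.15 -0.08  0.35] w 55.2
spin 0.003 q [-0.59  0.55  1.88  0.    0.71 -0.48]
```

Close.

```bash
python3 -m crank '[{"dx":0.08,"dy":-0.1,"dz":0.15,"spin":0},{"dx":0.08,"dy":-0.1,"dz":0.15,"spin":0},{"dx":0.08,"dy":-0.1,"dz":0.15,"spin":0},{"dx":0.08,"dy":-0.1,"dz":0.15,"spin":0},{"dx":0.08,"dy":-0.1,"dz":0.15,"spin":0},{"dx":0.08,"dy":-0.1,"dz":0.15,"spin":0}]' 5
python3 -m crank '[{"dx":0,"dy":0,"dz":0,"spin":0},{"dx":0,"dy":0,"dz":0,"spin":0},{"dx":0,"dy":0,"dz":0,"spin":0},{"dx":-2,"dy":0,"dz":0,"spin":0},{"dx":-5,"dy":0,"dz":0,"spin":0},{"dx":-8,"dy":0,"dz":0,"spin":0},{"dx":-11,"dy":0,"dz":0,"spin":0},{"dx":-13,"dy":0,"dz":0,"spin":0},{"dx":-13,"dy":0,"dz":0,"spin":0},{"dx":-13,"dy":0,"dz":0,"spin":0}]'
python3 - <<'E'
from h import *
rel([650,-160,121],-85.6)
o=sensors.get_obs()
for n in("wrist","scene","top"): cv2.imwrite(f"pics/{n}2.png",capture(n)["frame"])
E
```

```text
time: 3.3
tool_pos: [438.3, -207.2, 17.5]
tcp_rot: [1.329, 1.57, -0.362]
contact_force: [-0.1, 0.1, -0.2]
grip_width: 20.2
time: 4.13
tool_pos: [438.5, -207.3, 147.7]
tcp_rot: [1.149, 1.569, -0.542]
contact_force: [-0.5, 0.7, -1.9]
grip_width: 15.4
t 4.13 tcp [ 438.49 -207.31  147.68] z heading -96.88 toolx [ 0. -0. -1.] 
shift cm [ 2.7  20.43 -7.23] F [-0.51  0.69 -1.93] w 15.4
spin -0.197 q [-0.6   0.35  1.75  0.    1.04 -0.48]
```

View pics/wrist2.png

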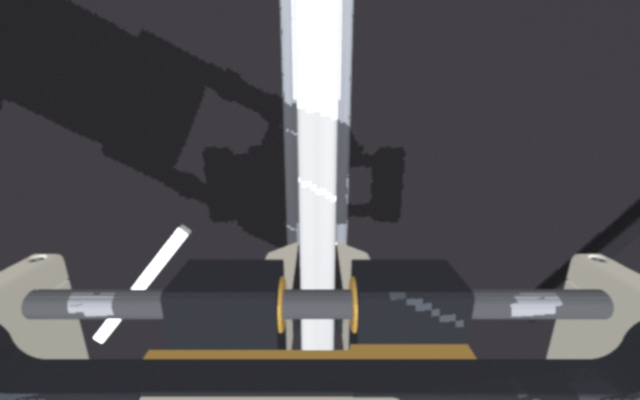

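View pics/scene2.png

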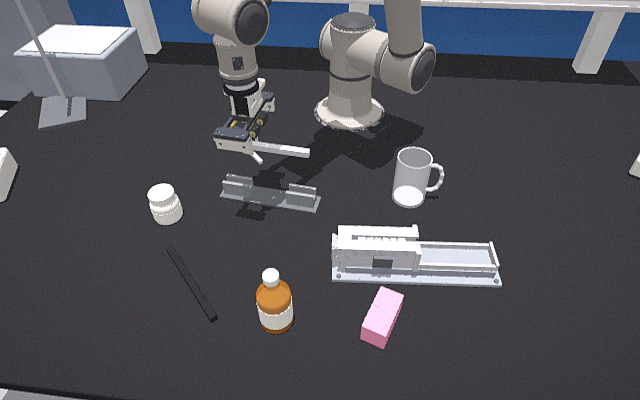

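```bash
python3 - <<'E'
from h import *
T=cam(capture("top"));S=cam(capture("scene"))
print("bottle cap T z150",onz(T,(328,70),150),"base S z0",onz(S,(276,326),10))
print("jar lid T z80",onz(T,(483,194),80),"S lid",onz(S,(161,192),80))
a=np.radians(83.1);P=np.array([438.5+148*np.cos(a),-207.3+148*np.sin(a),166.7]);print(proj(S,P),proj(T,P))
im=cv2.imread("pics/scene2.png");cv2.imwrite("pics/z3.png",cv2.resize(im[100:180,190:340],None,fx=5,fy=5,interpolation=cv2.INTER_CUBIC))
im=cv2.imread("pics/top2.png");cv2.imwrite("pics/z3t.png",im)
E
```

```text
bottle cap T z150 [788.08 -84.35 150.  ] base S z0 [808.53 -81.92  10.  ]
jar lid T z80 [ 534.89 -410.95   80.  ] S lid [ 532.04 -410.84   80.  ]
[310.04 153.52] [318.1  228.12]
```

View pics/z3.png

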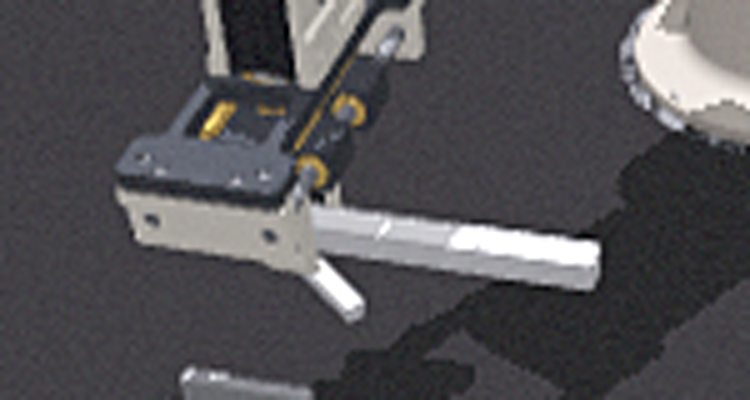

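View pics/z3t.png

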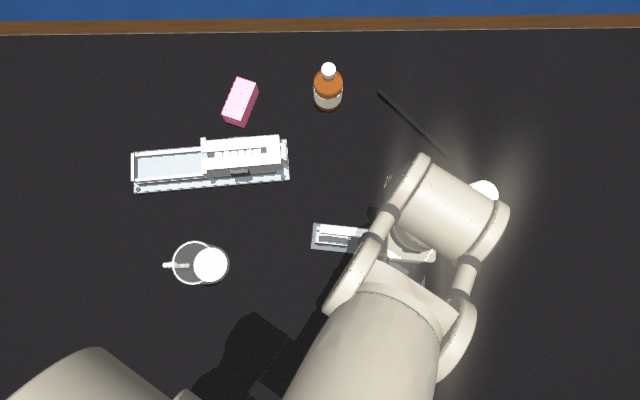

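```bash
python3 - <<'E'
from h import *
rel([641,-60,200],-85.6)
E
```

```text
t 4.38 tcp [ 437.57 -206.71  145.82] z heading -96.88 toolx [-0.  0. -1.] 
shift cm [ -5.44  18.43 -17.01] F [ 0.44  0.55 -0.9 ] w 15.8
spin -0.197 q [-0.6   0.36  1.75  0.    1.04 -0.48]
```

```bash
python3 -m crank '[{"dx":-2,"dy":2,"dz":-2,"spin":0},{"dx":-4,"dy":5,"dz":-5,"spin":-0.05},{"dx":-5.4,"dy":7,"dz":-7,"spin":-0.1},{"dx":-5.4,"dy":10,"dz":-9,"spin":-0.15},{"dx":-5.4,"dy":12,"dz":-11,"spin":-0.197},{"dx":-5.4,"dy":14,"dz":-13,"spin":-0.197},{"dx":-5.4,"dy":16,"dz":-15,"spin":-0.197},{"dx":-5.4,"dy":18.4,"dz":-17,"spin":-0.197},{"dx":-5.4,"dy":18.4,"dz":-17,"spin":-0.197},{"dx":-5.4,"dy":18.4,"dz":-17,"spin":-0.197},{"dx":-5.4,"dy":18.4,"dz":-17,"spin":-0.197}]'
python3 - <<'E'
from h import *
rel([641,-60,200],-85.6)
o=sensors.get_obs();c=capture("wrist");cv2.imwrite("pics/w3.png",c["frame"])
k=cam(c,o)
a=np.radians(94.4);u=np.array([np.cos(a),np.sin(a),0]);n=np.array([u[1],-u[0],0])
p0=np.array([635.5,10,0])
for s in (0,30,60,100):
  print(s,[proj(k,p0+u*s+n*w+[0,0,z]) for w,z in((-32,92),(32,92),(-50,12),(50,12))])
E
```

```text
time: 5.3
tool_pos: [640.6, -60.5, 199.8]
tcp_rot: [-1.752, 1.568, 3.038]
contact_force: [-0.5, -0.3, -1.0]
grip_width: 15.6
t 5.3 tcp [640.57 -60.5  199.83] z heading -85.57 toolx [-0.  0. -1.] 
shift cm [-0.02  0.05 -0.05] F [-0.53 -0.32 -1.02] w 15.6
spin 0.001 q [-0.21  0.58  1.2  -0.    1.36 -0.29]
0 [array([277.89, 116.99]), array([358.6 , 117.04]), array([269.54, 114.4 ]), array([366.8 , 114.46])]
30 [array([276.52,  76.43]), array([360.09,  76.45]), array([268.27,  83.3 ]), array([368.16,  83.33])]
60 [array([275.06,  32.89]), array([361.68,  32.89]), array([266.93,  50.47]), array([369.59,  50.48])]
100 [array([272.92, -30.38]), array([364.  , -30.42]), array([265.02,   3.74]), array([371.64,   3.73])]
```

View pics/w3.png

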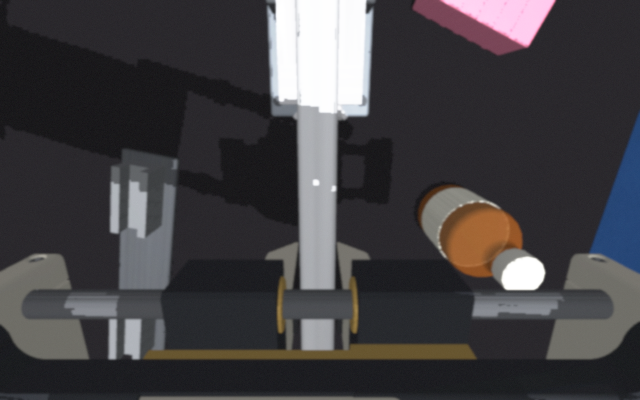

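```bash
python3 - <<'E'
import cv2,numpy as np
w=cv2.imread("pics/w3.png")[0:140,250:400]
cv2.imwrite("pics/w3z.png",cv2.resize(w,None,fx=4.2,fy=4.2,interpolation=cv2.INTER_CUBIC))
g=cv2.cvtColor(w,cv2.COLOR_BGR2GRAY)
for r in (5,20,40,60,80,95,105,112): print(r," ".join(str(x) for x in g[r,10:130]))
E
```

```text
5 41 40 39 41 42 43 58 76 80 64 50 46 44 47 72 138 222 251 254 254 255 255 255 254 254 253 253 253 253 253 252 252 251 248 238 221 224 240 248 252 253 254 254 254 254 254 254 254 254 254 253 253 253 253 253 253 253 253 253 253 254 254 254 254 254 254 254 254 254 254 254 254 254 254 254 252 247 238 232 242 251 253 253 253 253 252 251 251 251 251 251 251 251 251 252 252 252 252 252 252 252 252 252 251 244 206 126 63 44 46 49 46 49 47 43 42 42 42 41 42
20 41 41 42 42 44 43 53 88 132 176 202 212 210 203 189 191 229 252 255 255 255 255 255 255 255 254 253 253 253 253 253 252 251 250 245 231 224 229 231 238 250 253 254 254 254 254 254 254 254 254 254 254 253 253 253 253 253 253 253 253 254 254 254 254 254 254 254 254 254 254 254 254 254 254 253 251 245 235 231 244 252 253 253 253 253 252 252 251 251 252 252 252 252 252 252 252 252 252 252 252 252 252 253 253 248 233 218 214 213 209 197 169 127 80 48 41 42 42 42 42
40 42 41 42 42 43 41 46 64 103 143 166 186 203 213 213 219 236 252 254 254 253 253 254 254 254 254 254 253 253 253 253 253 252 252 249 240 226 233 245 250 253 254 254 254 254 254
[... 1895 characters left out ...]
249 250 252 253 254 254 254 254 254 254 254 254 254 254 254 253 248 237 235 230 227 235 238 232 225 219 217 218 218 217 218 217 219 220 219 220 220 222 224 223 218 204 185 176 170 165 164 171 187 196 179 138 84 52 41 40 42 39 42 39 43 41 41
112 27 28 25 23 25 26 24 24 23 30 46 72 98 112 117 120 119 121 121 119 119 120 119 120 119 120 119 119 119 119 117 117 119 120 125 131 136 138 146 156 165 172 176 176 175 175 176 176 176 176 176 176 175 175 173 172 171 173 181 201 219 226 225 227 228 229 230 230 231 232 235 244 247 238 225 221 204 172 152 147 162 203 236 244 238 227 222 219 220 219 219 220 221 221 221 222 222 221 221 221 221 221 220 221 220 217 199 166 119 71 46 44 42 40 41 41 41 39 41 39
```

View pics/w3z.png

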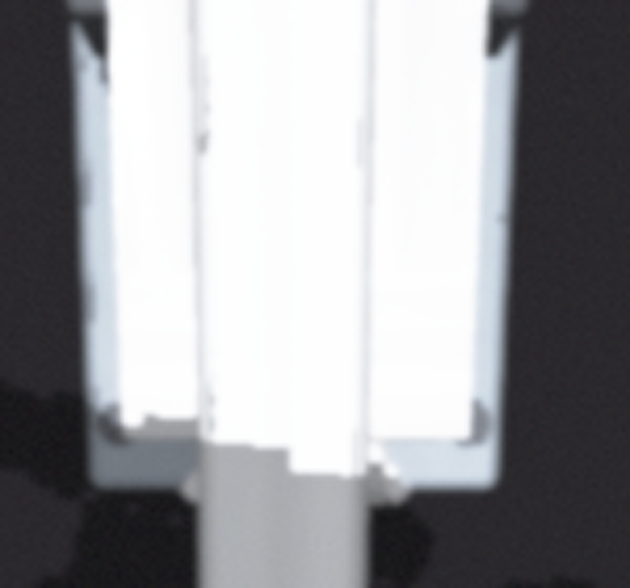

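```bash
cat >> h.py <<'E'
def barline(k,img,ztop,rows,x0=270,x1=365):
    pass
E
python3 - <<'E'
from h import *
T=np.eye(4)
o={"tool_pos":np.array([640.57,-60.5,199.83]),"tcp_rot":sensors.get_obs()["tcp_rot"]}
c=capture("wrist");k=cam(c,o)
g=cv2.cvtColor(c["frame"],cv2.COLOR_BGR2GRAY)
for r in (125,150,170,200,225): print(r," ".join(str(x) for x in g[r,285:350]))
# bar edges guesses
for r,l,rr in ((5,295.3,338),(80,297,337)):
    A=onz(k,(l,r),227);B=onz(k,(rr,r),227);print("bar",A,B,(A+B)/2)
for r,l,rr in ((20,276.2,364.8),(60,277,363.5),(95,278.5,361.8)):
    A=onz(k,(l,r),92);B=onz(k,(rr,r),92);print("hous",A,B,(A+B)/2)
for r,l,rr in ((40,268.5,371),(60,269.1,370.2),(95,270.6,368.2)):
    A=onz(k,(l,r),12);B=onz(k,(rr,r),12);print("foot",A,B,(A+B)/2)
print("foot end",onz(k,(320,116),12),"rim",onz(k,(320,117.5),79),"hous back",onz(k,(320,104),92))
print(o["tool_pos"]);rel([641,-60,200],-85.6)
E
```

```text
125 27 23 25 25 27 27 26 24 25 29 33 61 101 135 153 165 172 177 177 176 177 177 176 176 176 177 176 176 175 173 172 171 172 172 173 174 175 176 177 181 178 181 181 182 180 181 179 176 170 161 147 126 90 52 28 23 25 24 27 28 24 26 27 26 26
150 28 23 25 25 24 25 28 25 26 23 29 44 80 120 146 161 168 173 174 176 177 176 176 174 175 175 175 176 175 173 171 172 171 172 172 174 175 176 178 179 180 181 181 181 181 180 179 174 167 156 141 114 77 42 27 24 25 25 28 28 27 24 26 27 25
170 25 25 24 27 27 23 26 24 26 25 25 36 66 107 138 156 167 172 174 175 175 177 176 176 177 176 177 176 173 172 172 169 171 172 172 172 174 175 177 178 179 180 179 178 179 177 177 171 163 153 135 105 62 31 28 29 33 39 41 41 41 38 42 42 40
200 27 27 23 27 22 24 24 26 23 23 27 28 47 82 120 148 162 167 172 173 174 174 176 175 176 177 176 175 174 172 170 170 169 169 172 172 174 174 176 176 178 178 178 178 176 174 172 167 158 144 120 82 44 29 30 28 30 33 38 37 42 41 39 38 39
225 41 42 42 40 41 37 35 39 37 35 31 33 41 68 107 140 158 166 171 173 173 174 174 174 174 174 176 175 172 171 169 169 168 169 171 173 172 174 175 176
[... 272 characters left out ...]
.85  92.  ] [631.98  78.38  92.  ]
hous [601.35  49.07  92.  ] [666.5   54.05  92.  ] [633.93  51.56  92.  ]
hous [603.53  24.12  92.  ] [668.14  29.06  92.  ] [635.83  26.59  92.  ]
foot [582.51  75.35  12.  ] [681.2   82.89  12.  ] [631.86  79.12  12.  ]
foot [583.68  57.62  12.  ] [682.64  65.19  12.  ] [633.16  61.41  12.  ]
foot [586.27  25.18  12.  ] [684.66  32.71  12.  ] [635.47  28.94  12.  ]
foot end [637.7    8.58  12.  ] rim [637.18   9.3   79.  ] hous back [636.25  19.92  92.  ]
[640.57 -60.5  199.83]
t 5.4 tcp [640.46 -61.13 200.82] z heading -85.64 toolx [-0.  0. -1.] 
shift cm [ 0.08  0.06 -0.11] F [-0.06 -0.68 -0.98] w 15.9
spin -0.001 q [-0.21  0.58  1.2  -0.    1.36 -0.29]
```

```bash
python3 - <<'E'
from h import *
rel([649.8,-165.5,41.5],-85.8)
E
```

```text
t 5.4 tcp [640.46 -61.13 200.82] z heading -85.64 toolx [-0.  0. -1.] 
shift cm [15.93  0.16 10.48] F [-0.06 -0.68 -0.98] w 15.9
spin 0.003 q [-0.21  0.58  1.2  -0.    1.36 -0.29]
```

```bash
python3 -m crank '[{"dx":0,"dy":0.1,"dz":3,"spin":0.005},{"dx":1,"dy":0.1,"dz":7,"spin":0.005},{"dx":3,"dy":0.13,"dz":10.5,"spin":0.005},{"dx":6,"dy":0.13,"dz":10.5,"spin":0.005},{"dx":9,"dy":0.13,"dz":10.5,"spin":0.005},{"dx":12,"dy":0.13,"dz":10.5,"spin":0.005},{"dx":14,"dy":0.13,"dz":10.5,"spin":0.005},{"dx":15.85,"dy":0.13,"dz":10.5,"spin":0.005},{"dx":15.85,"dy":0.13,"dz":10.5,"spin":0.005},{"dx":15.85,"dy":0.13,"dz":10.5,"spin":0.005},{"dx":15.85,"dy":0.13,"dz":10.5,"spin":0.005}]'
python3 - <<'E'
from h import *
rel([649.8,-165.5,41.5],-85.8)
S=capture("scene");T=capture("top");rel([649.8,-165.5,41.5],-85.8)
cv2.imwrite("pics/s4.png",S["frame"]);cv2.imwrite("pics/t4.png",T["frame"])
cv2.imwrite("pics/s4z.png",cv2.resize(S["frame"][190:300,180:360],None,fx=4.4,fy=4.4,interpolation=cv2.INTER_CUBIC))
cv2.imwrite("pics/t4z.png",cv2.resize(T["frame"][120:230,260:420],None,fx=4.4,fy=4.4,interpolation=cv2.INTER_CUBIC))
ks=cam(S);kt=cam(T)
for P in ([637,9,60],[638.8,-16.6,60]): print(proj(ks,P),proj(kt,P))
E
```

```text
time: 6.32
tool_pos: [651.2, -165.8, 44.4]
tcp_rot: [1.18, 1.569, -0.319]
contact_force: [-0.4, -0.6, -0.2]
grip_width: 15.7
t 6.32 tcp [ 651.19 -165.76   44.45] z heading -85.92 toolx [ 0. -0. -1.] 
shift cm [ 0.29 -0.14 -0.04] F [-0.35 -0.63 -0.23] w 15.7
spin -0.002 q [-0.36  0.78  1.29  0.    1.07 -0.43]
t 6.42 tcp [ 651.62 -165.6    44.93] z heading -85.89 toolx [ 0. -0. -1.] 
shift cm [ 0.34 -0.18 -0.02] F [ 0.21  1.07 -1.46] w 15.9
spin -0.002 q [-0.36  0.78  1.29  0.    1.07 -0.43]
[331.55 246.76] [286.4 153. ]
[319.59 246.33] [297.94 152.08]
```

View pics/s4z.png

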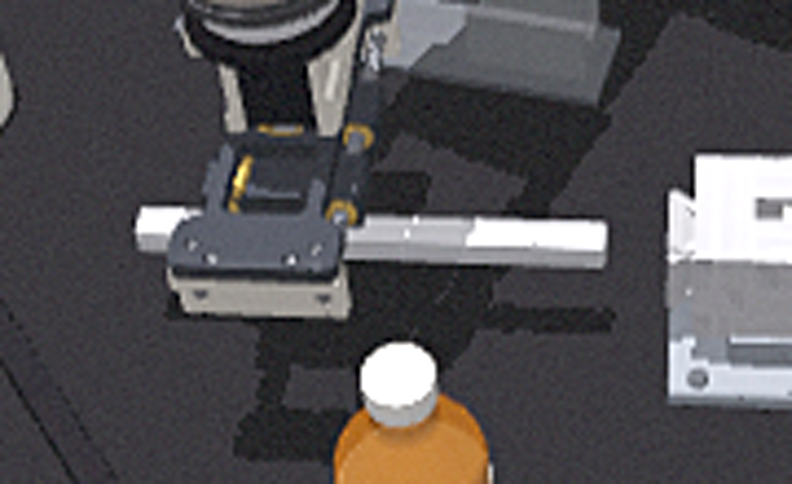

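View pics/t4z.png

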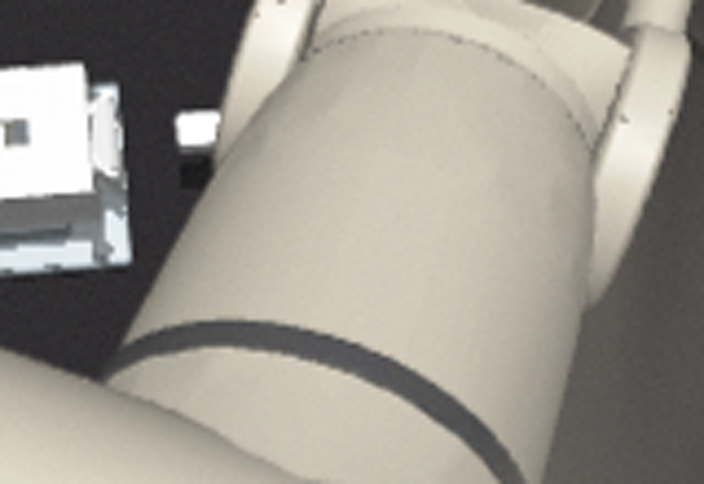

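```bash
python3 -m crank '[{"dx":0.33,"dy":-0.16,"dz":0,"spin":0},{"dx":0.33,"dy":-0.16,"dz":0,"spin":0},{"dx":0.33,"dy":-0.16,"dz":-1,"spin":0},{"dx":0.33,"dy":-0.16,"dz":-2,"spin":0},{"dx":0.33,"dy":-0.16,"dz":-3,"spin":0},{"dx":0.33,"dy":-0.16,"dz":-3,"spin":0},{"dx":0.33,"dy":-0.16,"dz":-3,"spin":0}]'
python3 - <<'E'
from h import *
# axis x at given TCP y
o=sensors.get_obs();y=o["tool_pos"][1]+3;rel([634-.0735*(y-50),y,41.5],-85.8)
S=capture("scene")
cv2.imwrite("pics/s5z.png",cv2.resize(S["frame"][190:300,180:360],None,fx=4.4,fy=4.4,interpolation=cv2.INTER_CUBIC))
T=capture("top");rel([634-.0735*(y-50),y,41.5],-85.8)
cv2.imwrite("pics/t5z.png",cv2.resize(T["frame"][120:230,260:420],None,fx=4.4,fy=4.4,interpolation=cv2.INTER_CUBIC))
E
```

```text
time: 7.0
tool_pos: [647.0, -133.9, 39.6]
tcp_rot: [-3.022, 1.571, 1.764]
contact_force: [-0.5, -0.3, -1.6]
grip_width: 15.7
t 7.0 tcp [ 646.99 -133.87   39.58] z heading -85.77 toolx [-0.  0. -1.] 
shift cm [-0.19  0.05 -0.3 ] F [-0.53 -0.34 -1.59] w 15.7
spin 0.001 q [-0.32  0.77  1.33  0.    1.05 -0.39]
t 7.1 tcp [ 647.08 -135.02   39.58] z heading -85.84 toolx [ 0. -0. -1.] 
shift cm [-0.19  0.05 -0.41] F [-0.96  0.47 -1.22] w 15.7
spin -0.001 q [-0.32  0.77  1.33 -0.    1.05 -0.39]
```

View pics/s5z.png

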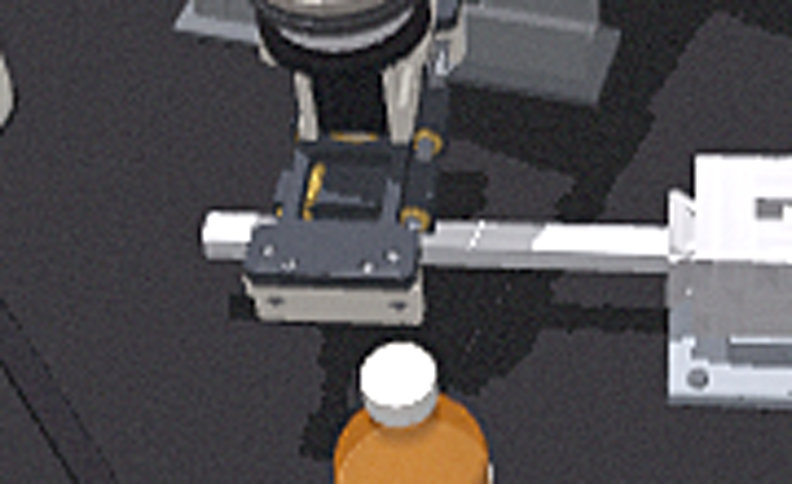

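View pics/t5z.png

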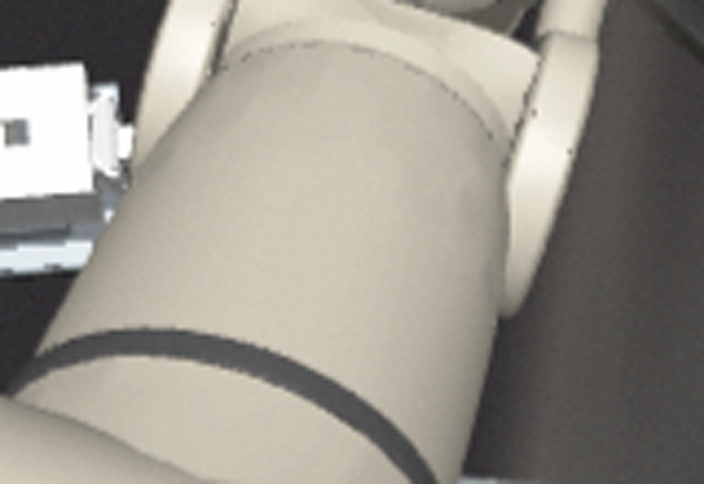

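```bash
python3 -m crank '[{"dx":-0.18,"dy":0.05,"dz":0,"spin":0},{"dx":-0.18,"dy":0.05,"dz":0,"spin":0},{"dx":-0.18,"dy":0.05,"dz":-0.3,"spin":0},{"dx":-0.18,"dy":0.05,"dz":-0.6,"spin":0},{"dx":-0.18,"dy":0.05,"dz":-0.9,"spin":0},{"dx":-0.18,"dy":0.05,"dz":-0.9,"spin":0},{"dx":-0.18,"dy":0.05,"dz":-0.9,"spin":0}]'
cat >> h.py <<'E'
def ax(adv=0,z=41.5):
    o=sensors.get_obs();y=o["tool_pos"][1]+adv
    rel([634-.0735*(y-50),y,z],-85.8)
E
python3 - <<'E'
from h import *
ax()
E
```

```text
time: 7.68
tool_pos: [646.7, -125.8, 41.3]
tcp_rot: [-2.58, 1.571, 2.205]
contact_force: [-0.4, 0.0, -0.6]
grip_width: 15.7
t 7.68 tcp [ 646.71 -125.83   41.25] z heading -85.85 toolx [-0.  0. -1.] 
shift cm [-0.02  0.02  0.  ] F [-0.42  0.01 -0.58] w 15.7
spin -0.001 q [-0.31  0.76  1.33  0.    1.05 -0.38]
```

```bash
python3 -m crank '[{"dx":0,"dy":0.01,"dz":-0.2,"spin":0},{"dx":0,"dy":0.01,"dz":-0.4,"spin":0},{"dx":0,"dy":0.01,"dz":-0.6,"spin":0},{"dx":0,"dy":0.01,"dz":-0.8,"spin":0},{"dx":0,"dy":0.01,"dz":-1.0,"spin":0},{"dx":0,"dy":0.01,"dz":-1.0,"spin":0}]'
python3 - <<'E'
from h import *
ax();print(sensors.get_obs()["moment"])
E
```

```text
time: 8.18
tool_pos: [646.1, -115.6, 41.3]
tcp_rot: [-2.829, 1.571, 1.955]
contact_force: [-0.1, 0.1, -2.1]
grip_width: 15.8
t 8.18 tcp [ 646.1  -115.65   41.25] z heading -85.85 toolx [-0.  0. -1.] 
shift cm [-0.02  0.01  0.  ] F [-0.07  0.06 -2.08] w 15.8
spin -0.001 q [-0.29  0.76  1.34  0.    1.04 -0.37]
[-0.11  0.1   0.  ]
```

```bash
python3 -m crank '[{"dx":0,"dy":0.01,"dz":-0.3,"spin":0},{"dx":0,"dy":0.01,"dz":-0.6,"spin":0},{"dx":0,"dy":0.01,"dz":-0.9,"spin":0},{"dx":0,"dy":0.01,"dz":-1.2,"spin":0},{"dx":0,"dy":0.01,"dz":-1.5,"spin":0},{"dx":0,"dy":0.01,"dz":-1.5,"spin":0}]'
python3 - <<'E'
from h import *
ax();print(sensors.get_obs()["moment"])
E
python3 -m crank '[{"dx":0,"dy":0.01,"dz":-0.3,"spin":0},{"dx":0,"dy":0.01,"dz":-0.6,"spin":0},{"dx":0,"dy":0.01,"dz":-0.9,"spin":0},{"dx":0,"dy":0.01,"dz":-1.2,"spin":0},{"dx":0,"dy":0.01,"dz":-1.2,"spin":0}]'
python3 - <<'E'
from h import *
ax();print(sensors.get_obs()["moment"])
E
```

```text
time: 8.68
tool_pos: [645.1, -100.4, 41.3]
tcp_rot: [-2.962, 1.57, 1.823]
contact_force: [0.9, -0.9, -1.3]
grip_width: 15.7
t 8.68 tcp [ 645.11 -100.4    41.28] z heading -85.84 toolx [-0.  0. -1.] 
shift cm [-0.02 -0.01 -0.  ] F [ 0.93 -0.91 -1.28] w 15.7
spin -0.001 q [-0.27  0.75  1.35  0.    1.04 -0.34]
[-0.12  0.1   0.04]
time: 9.1
tool_pos: [644.3, -88.5, 41.2]
tcp_rot: [-2.744, 1.57, 2.041]
contact_force: [0.2, 0.6, -0.8]
grip_width: 15.5
t 9.1 tcp [644.32 -88.49  41.24] z heading -85.84 toolx [-0.  0. -1.] 
shift cm [-0.03 -0.01 -0.  ] F [ 0.25  0.58 -0.83] w 15.5
spin -0.001 q [-0.25  0.75  1.36  0.    1.03 -0.33]
[-0.15  0.01  0.05]
```

```bash
python3 -m crank '[{"dx":0,"dy":0,"dz":-0.3,"spin":0},{"dx":0,"dy":0,"dz":-0.6,"spin":0},{"dx":0,"dy":0,"dz":-0.9,"spin":0},{"dx":0,"dy":0,"dz":-1.2,"spin":0},{"dx":0,"dy":0,"dz":-1.5,"spin":0},{"dx":0,"dy":0,"dz":-1.8,"spin":0},{"dx":0,"dy":0,"dz":-2.0,"spin":0}]'
python3 - <<'E'
from h import *
ax();print(sensors.get_obs()["moment"])
E
python3 -m crank '[{"dx":0,"dy":0,"dz":-0.3,"spin":0},{"dx":0,"dy":0,"dz":-0.6,"spin":0},{"dx":0,"dy":0,"dz":-0.9,"spin":0},{"dx":0,"dy":0,"dz":-1.2,"spin":0},{"dx":0,"dy":0,"dz":-1.5,"spin":0}]'
python3 - <<'E'
from h import *
ax();print(sensors.get_obs()["moment"])
E
```

```text
time: 9.68
tool_pos: [643.6, -71.9, 41.8]
tcp_rot: [0.355, 1.566, -1.144]
contact_force: [0.9, -10.8, -0.6]
grip_width: 16.2
t 9.68 tcp [643.59 -71.91  41.76] z heading -85.88 toolx [ 0. -0. -1.] 
shift cm [ 0.03 -0.06 -0.  ] F [  0.92 -10.84  -0.57] w 16.2
spin -0.001 q [-0.23  0.74  1.37 -0.    1.02 -0.3 ]
[-1.78 -0.03  0.05]
time: 10.1
tool_pos: [642.5, -57.1, 41.8]
tcp_rot: [0.347, 1.566, -1.152]
contact_force: [0.9, -11.5, -0.7]
grip_width: 15.7
t 10.1 tcp [642.49 -57.14  41.76] z heading -85.89 toolx [ 0. -0. -1.] 
shift cm [ 0.03 -0.06 -0.  ] F [  0.85 -11.51  -0.73] w 15.7
spin -0.002 q [-0.21  0.74  1.38 -0.    1.02 -0.28]
[-1.83 -0.02 -0.01]
```

```bash
python3 -m crank '[{"dx":0,"dy":-0.02,"dz":-0.3,"spin":0},{"dx":0,"dy":-0.03,"dz":-0.6,"spin":0},{"dx":0,"dy":-0.03,"dz":-0.9,"spin":0},{"dx":0,"dy":-0.03,"dz":-1.2,"spin":0},{"dx":0,"dy":-0.03,"dz":-1.5,"spin":0},{"dx":0,"dy":-0.03,"dz":-1.8,"spin":0}]'
python3 - <<'E'
from h import *
ax();print(sensors.get_obs()["moment"])
E
python3 -m crank '[{"dx":0,"dy":-0.01,"dz":-0.3,"spin":0},{"dx":0,"dy":-0.02,"dz":-0.6,"spin":0},{"dx":0,"dy":-0.02,"dz":-0.9,"spin":0},{"dx":0,"dy":-0.02,"dz":-1.2,"spin":0},{"dx":0,"dy":-0.02,"dz":-1.5,"spin":0},{"dx":0,"dy":-0.02,"dz":-1.5,"spin":0}]'
python3 - <<'E'
from h import *
ax();print(sensors.get_obs()["moment"])
S=capture("scene");cv2.imwrite("pics/s6.png",cv2.resize(S["frame"][170:300,200:380],None,fx=4.4,fy=4.4,interpolation=cv2.INTER_CUBIC))
o=sensors.get_obs();c=capture("wrist");cv2.imwrite("pics/w6.png",c["frame"])
E
```

```text
time: 10.6
tool_pos: [641.0, -39.2, 41.7]
tcp_rot: [0.357, 1.566, -1.142]
contact_force: [1.3, -10.5, -1.2]
grip_width: 15.9
t 10.6 tcp [640.95 -39.18  41.73] z heading -85.9 toolx [ 0. -0. -1.] 
shift cm [ 0.02 -0.04 -0.  ] F [  1.3  -10.48  -1.17] w 15.9
spin -0.002 q [-0.18  0.73  1.39 -0.    1.01 -0.25]
[-1.84 -0.03  0.02]
time: 11.1
tool_pos: [639.6, -23.5, 41.7]
tcp_rot: [0.363, 1.567, -1.136]
contact_force: [-0.3, -9.5, -2.0]
grip_width: 15.9
t 11.1 tcp [639.57 -23.54  41.66] z heading -85.88 toolx [ 0. -0. -1.] 
shift cm [ 0.02 -0.02 -0.  ] F [-0.31 -9.49 -2.01] w 15.9
spin -0.001 q [-0.15  0.73  1.4  -0.    1.01 -0.22]
[-1.44 -0.06  0.03]
```

View pics/s6.png

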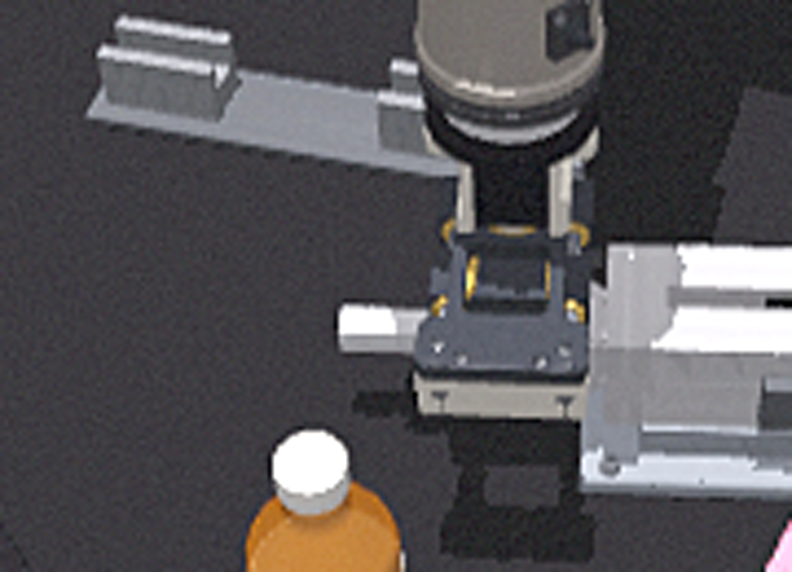

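View pics/w6.png

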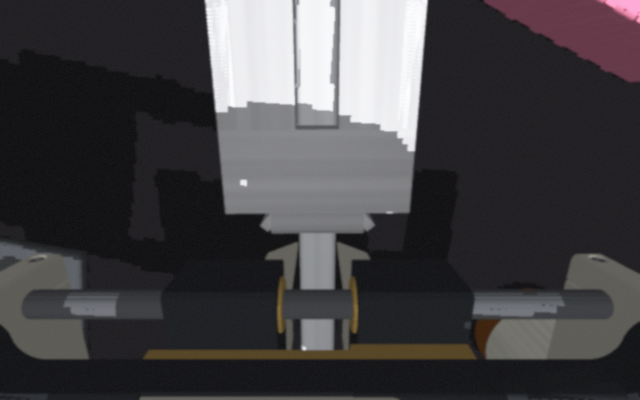

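```bash
python3 -m crank '[{"dx":0,"dy":-0.01,"dz":-0.3,"spin":0},{"dx":0,"dy":-0.02,"dz":-0.6,"spin":0},{"dx":0,"dy":-0.02,"dz":-0.9,"spin":0},{"dx":0,"dy":-0.02,"dz":-1.1,"spin":0},{"dx":0,"dy":-0.02,"dz":-1.1,"spin":0}]'
python3 - <<'E'
from h import *
ax();print(sensors.get_obs()["moment"])
E
```

```text
time: 11.62
tool_pos: [638.0, -10.2, 41.3]
tcp_rot: [2.832, 1.57, 1.333]
contact_force: [1.0, -1.0, -1.5]
grip_width: 15.4
t 11.62 tcp [637.97 -10.19  41.3 ] z heading -85.88 toolx [ 0.  0. -1.] 
shift cm [-0.02  0.04  0.  ] F [ 1.   -1.   -1.48] w 15.4
spin -0.001 q [-0.14  0.73  1.4   0.    1.01 -0.21]
[-0.34 -0.04 -0.07]
```

```bash
python3 -m crank '[{"dx":0,"dy":0,"dz":0,"spin":0},{"dx":0,"dy":0,"dz":0,"spin":0},{"dx":0,"dy":0,"dz":0,"spin":0},{"dx":0,"dy":0,"dz":0,"spin":0},{"dx":0,"dy":0,"dz":1,"spin":0},{"dx":0,"dy":0.01,"dz":2.5,"spin":0},{"dx":0,"dy":0.01,"dz":4.5,"spin":0},{"dx":0,"dy":0.02,"dz":6,"spin":0},{"dx":0,"dy":0.02,"dz":7.2,"spin":0},{"dx":0,"dy":0.02,"dz":7.2,"spin":0},{"dx":0,"dy":0.02,"dz":7.2,"spin":0}]' 40
python3 - <<'E'
from h import *
ax();print(sensors.get_obs()["moment"])
S=capture("scene");cv2.imwrite("pics/s7.png",cv2.resize(S["frame"][170:300,200:380],None,fx=4.4,fy=4.4,interpolation=cv2.INTER_CUBIC))
o=sensors.get_obs();c=capture("wrist");cv2.imwrite("pics/w7.png",c["frame"])
E
```

```text
time: 12.53
tool_pos: [643.3, -83.3, 41.1]
tcp_rot: [-2.967, 1.57, 1.815]
contact_force: [0.9, 1.0, -0.2]
grip_width: 36.6
t 12.53 tcp [643.28 -83.28  41.14] z heading -85.99 toolx [-0.  0. -1.] 
shift cm [-0.04  0.05  0.  ] F [ 0.9   1.01 -0.21] w 36.6
spin -0.003 q [-0.25  0.74  1.37  0.    1.03 -0.32]
[-0.06  0.    0.05]
```

View pics/s7.png

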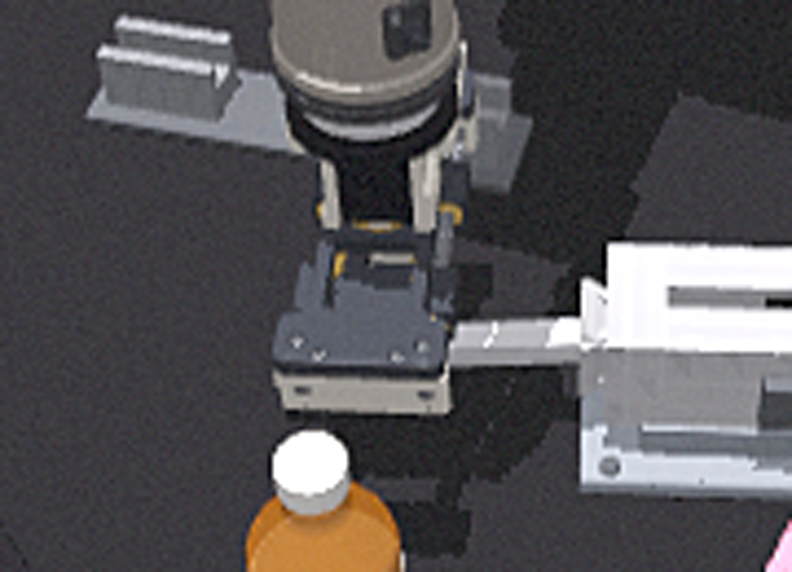

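View pics/w7.png

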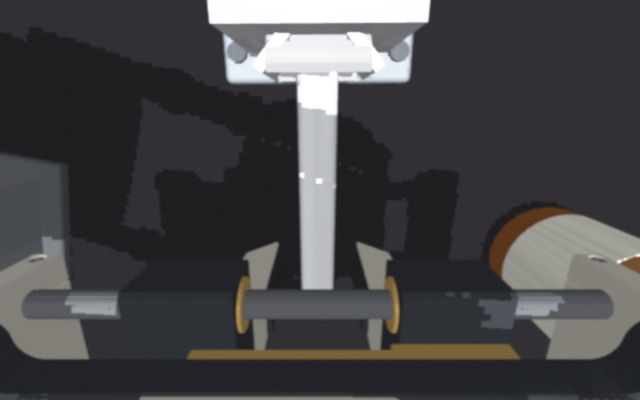

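```bash
python3 - <<'E'
from h import *
im=cv2.imread("pics/w7.png");g=cv2.cvtColor(im,cv2.COLOR_BGR2GRAY).astype(float)
f=200/np.tan(np.radians(63.194/2))
o=sensors.get_obs();c=capture("wrist");k=cam(c,o)
def edges(r):
    row=g[r];m=row[305:330].mean()
    l=315
    while row[l]>row[280:290].mean()*.5+m*.5:l-=1
    bl=row[l-6:l-2].mean();mid=(bl+m)/2
    L=l+1-(row[l+1]-mid)/(row[l+1]-row[l]) 
    rr=318
    while row[rr]>mid:rr+=1
    Rr=rr-1+(row[rr-1]-mid)/(row[rr-1]-row[rr])
    return L,Rr
for r in (90,110,130,150,170,190,210,230,250,270,285):
    L,Rr=edges(r); w=Rr-L; depth=16*f/w
    d=np.array([((L+Rr)/2-k[1])/f,(r-k[2])/f,1])*depth
    P=k[3]@np.r_[d,1]; print(r,round(L,1),round(Rr,1),round(w,2),P[:3])
print("rows for tail y at z 58:",[(y,proj(k,[644,y,58])[1]) for y in(-85,-90,-95,-100,-105)])
for r in range(285,350,3): print(r,g[r,300:336].mean().round(), end=" ")
E
```

```text
90 296.7 337.5 40.78 [636.83   3.06  65.15]
110 297.6 337.5 39.93 [637.55  -4.45  64.61]
130 297.8 336.2 38.44 [637.93 -12.46  61.79]
150 298.2 335.7 37.53 [638.5  -20.83  60.95]
170 298.7 335.3 36.61 [639.14 -29.61  59.99]
190 299.0 334.8 35.8 [639.75 -38.74  59.46]
210 299.6 334.3 34.72 [640.5  -48.65  57.75]
230 300.0 333.9 33.98 [641.21 -58.63  57.42]
250 300.5 333.5 32.93 [642.03 -69.66  55.73]
270 300.8 333.1 32.29 [642.8  -80.44  55.77]
285 301.3 332.7 31.38 [643.48 -89.97  53.83]
rows for tail y at z 58: [(-85, np.float64(280.6264786024201)), (-90, np.float64(289.52801884049325)), (-95, np.float64(298.26995880187076)), (-100, np.float64(306.8565526814589)), (-105, np.float64(315.2919048098765))]
285 170.0 288 153.0 291 67.0 294 75.0 297 80.0 300 82.0 303 88.0 306 91.0 309 92.0 312 92.0 315 91.0 318 79.0 321 50.0 324 49.0 327 49.0 330 49.0 333 49.0 336 49.0 339 49.0 342 49.0 345 49.0 348 52.0
```

```bash
python3 -m crank '[{"dx":0.6,"dy":0,"dz":0.05,"spin":0},{"dx":1.1,"dy":0,"dz":0.05,"spin":0},{"dx":1.1,"dy":0,"dz":0.05,"spin":0}]'
python3 -m crank '[{"dx":0,"dy":0,"dz":0,"spin":0},{"dx":0,"dy":0,"dz":0,"spin":0},{"dx":0,"dy":0,"dz":0,"spin":0},{"dx":0,"dy":0,"dz":0,"spin":0},{"dx":0,"dy":0,"dz":0,"spin":0}]' 5
python3 - <<'E'
from h import *
ax();print(sensors.get_obs()["moment"])
E
```

```text
time: 12.93
tool_pos: [642.5, -82.0, 28.7]
tcp_rot: [-1.935, 1.568, 2.85]
contact_force: [-0.8, -0.2, -0.9]
grip_width: 36.5
time: 13.35
tool_pos: [643.5, -82.8, 30.4]
tcp_rot: [1.759, 1.57, 0.26]
contact_force: [-0.4, -0.1, -0.0]
grip_width: 15.2
t 13.35 tcp [643.51 -82.79  30.44] z heading -85.88 toolx [ 0.  0. -1.] 
shift cm [-1.11  0.03  0.  ] F [-0.39 -0.08 -0.02] w 15.2
spin -0.001 q [-0.25  0.76  1.38  0.    1.01 -0.32]
[-0.04  0.08  0.04]
```

Gripped. Now I'll level by lifting slowly and watching the force.

```bash
python3 -m crank '[{"dx":-0.2,"dy":0,"dz":0,"spin":0},{"dx":-0.4,"dy":0,"dz":0,"spin":0},{"dx":-0.6,"dy":0,"dz":0,"spin":0},{"dx":-0.8,"dy":0,"dz":0,"spin":0},{"dx":-0.8,"dy":0,"dz":0,"spin":0}]'
python3 -m crank '[{"dx":-0.15,"dy":0,"dz":0,"spin":0},{"dx":-0.3,"dy":0,"dz":0,"spin":0},{"dx":-0.3,"dy":0,"dz":0,"spin":0}]'
cat > meas.py <<'E'
from h import *
def run(name):
    o=sensors.get_obs();c=capture("wrist");cv2.imwrite(f"pics/{name}.png",c["frame"]);k=cam(c,o);f=k[0]
    g=cv2.cvtColor(c["frame"],cv2.COLOR_BGR2GRAY).astype(float);pts=[]
    for r in range(100,245,4):
        row=g[r];m=row[308:326].mean();mid=m*.6
        l=315
        while row[l]>mid:l-=1
        rr=318
        while row[rr]>mid:rr+=1
        if rr-l>60: continue
        L=l+(mid-row[l])/(row[l+1]-row[l]);Rr=rr-(mid-row[rr])/(row[rr-1]-row[rr])
        de=16*f/(Rr-L);P=k[3]@np.r_[((L+Rr)/2-k[1])/f*de,(r-k[2])/f*de,de,1];pts.append(P[:3])
    p=np.array(pts)
    a=np.polyfit(p[:,1],p[:,2],1);b=np.polyfit(p[:,1],p[:,0],1)
    print(len(p),"ztop slope",a[0],"z at -83",np.polyval(a,-83),"at 0",np.polyval(a,0),"| x slope",b[0],"x at -83",np.polyval(b,-83))
E
python3 - <<'E'
from meas import *
ax();run("w8")
E
```

```text
time: 13.77
tool_pos: [643.5, -82.9, 38.7]
tcp_rot: [1.183, 1.57, -0.316]
contact_force: [-0.8, -0.7, -2.6]
grip_width: 16.0
time: 14.02
tool_pos: [643.5, -82.8, 41.6]
tcp_rot: [1.52, 1.57, 0.021]
contact_force: [-1.1, -0.7, -2.4]
grip_width: 15.9
t 14.02 tcp [643.54 -82.8   41.58] z heading -85.87 toolx [ 0.  0. -1.] 
shift cm [0.01 0.02 0.  ] F [-1.05 -0.73 -2.37] w 15.9
spin -0.001 q [-0.25  0.74  1.37  0.    1.03 -0.32]
37 ztop slope 0.015399231397748653 z at -83 65.45923275599614 at 0 66.73736896200928 | x slope -0.07169570225782501 x at -83 643.1394341796737
```

View pics/w8.png

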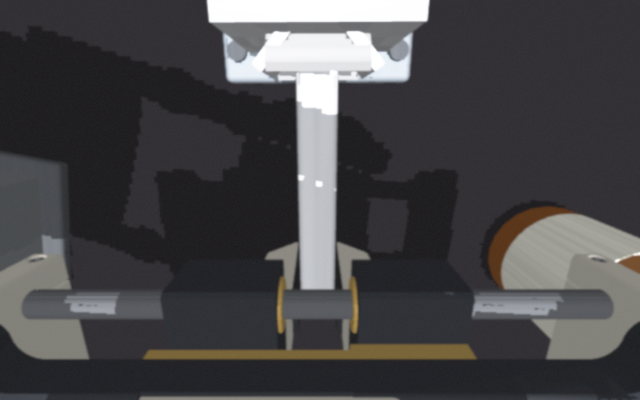

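```bash
python3 -m crank '[{"dx":-0.07,"dy":0,"dz":-0.2,"spin":0},{"dx":-0.07,"dy":0,"dz":-0.5,"spin":0},{"dx":-0.07,"dy":0,"dz":-0.8,"spin":0},{"dx":-0.07,"dy":0,"dz":-1.1,"spin":0},{"dx":-0.07,"dy":0,"dz":-1.4,"spin":0},{"dx":-0.07,"dy":0,"dz":-1.7,"spin":0},{"dx":-0.07,"dy":0,"dz":-2.0,"spin":0}]'
python3 - <<'E'
from meas import *
ax();print(sensors.get_obs()["moment"]);run("w9")
E
```

```text
time: 14.65
tool_pos: [642.0, -62.3, 42.0]
tcp_rot: [2.773, 1.571, 1.275]
contact_force: [0.0, -0.3, -1.8]
grip_width: 15.8
t 14.65 tcp [641.99 -62.33  42.  ] z heading -85.86 toolx [ 0.  0. -1.] 
shift cm [0.05 0.03 0.  ] F [ 0.01 -0.32 -1.83] w 15.8
spin -0.001 q [-0.22  0.74  1.38  0.    1.02 -0.29]
[-0.5   0.04  0.05]
29 ztop slope 0.029596405827570952 z at -83 64.20066876163618 at 0 66.65717044532457 | x slope -0.0721987518147509 x at -83 643.1380988973136
```

```bash
python3 -m crank '[{"dx":0,"dy":0.02,"dz":-0.3,"spin":0},{"dx":0,"dy":0.02,"dz":-0.6,"spin":0},{"dx":0,"dy":0.02,"dz":-0.9,"spin":0},{"dx":0,"dy":0.02,"dz":-1.2,"spin":0},{"dx":0,"dy":0.02,"dz":-1.5,"spin":0},{"dx":0,"dy":0.02,"dz":-1.8,"spin":0},{"dx":0,"dy":0.02,"dz":-2.1,"spin":0}]'
python3 -m crank '[{"dx":0,"dy":0.0,"dz":-0.3,"spin":0},{"dx":0,"dy":0.0,"dz":-0.6,"spin":0},{"dx":0,"dy":0.0,"dz":-0.9,"spin":0},{"dx":0,"dy":0.0,"dz":-1.2,"spin":0},{"dx":0,"dy":0,"dz":-1.2,"spin":0}]'
python3 - <<'E'
from meas import *
ax();print(sensors.get_obs()["moment"])
S=capture("scene");ks=cam(S);cv2.imwrite("pics/s9.png",cv2.resize(S["frame"][190:300,320:510],None,fx=4.2,fy=4.2,interpolation=cv2.INTER_CUBIC))
E
```

```text
time: 15.28
tool_pos: [640.7, -41.6, 42.0]
tcp_rot: [2.61, 1.571, 1.111]
contact_force: [-0.6, 0.1, -1.7]
grip_width: 15.9
time: 15.7
tool_pos: [639.7, -29.1, 42.0]
tcp_rot: [-2.891, 1.57, 1.894]
contact_force: [-0.5, -0.3, -1.0]
grip_width: 15.6
t 15.7 tcp [639.72 -29.13  41.97] z heading -85.85 toolx [-0.  0. -1.] 
shift cm [0.05 0.01 0.  ] F [-0.46 -0.26 -1.01] w 15.6
spin -0.001 q [-0.17  0.73  1.4   0.    1.02 -0.24]
[-0.24  0.02 -0.04]
```

View pics/s9.png

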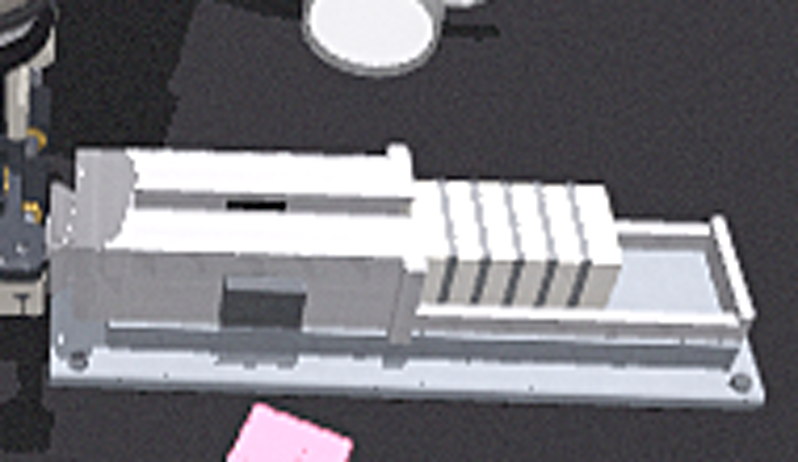

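```bash
cat > cart.py <<'E'
from h import *
def cart(px):
    S=capture("scene");k=cam(S)
    P=onz(k,px,83);a=np.radians(94.2);u=np.array([np.cos(a),np.sin(a)])
    print("corner",P,"s",u@(P[:2]-[637,9]))
    print("mouth flange s", [u@(onz(k,p,92)[:2]-[637,9]) for p in ((320+425/4.2,190+268/4.2),(320+412/4.2,190+150/4.2))])
E
python3 - <<'E'
from cart import *
cart((320+621/4.2,190+264/4.2)); cart((320+606/4.2,190+186/4.2))
E
```

```text
corner [640.18 287.69  83.  ] s 277.7043005792923
mouth flange s [np.float64(180.69459057645892), np.float64(183.3270462477585)]
corner [589.42 286.44  83.  ] s 280.18017786781195
mouth flange s [np.float64(180.69459057645892), np.float64(183.3270462477585)]
```

```bash
python3 -m crank '[{"dx":0.02,"dy":0.0,"dz":-0.3,"spin":0},{"dx":0.02,"dy":0.0,"dz":-0.6,"spin":0},{"dx":0.02,"dy":0.0,"dz":-0.9,"spin":0},{"dx":0.02,"dy":0.0,"dz":-1.2,"spin":0},{"dx":0.02,"dy":0,"dz":-1.5,"spin":0},{"dx":0.02,"dy":0,"dz":-1.5,"spin":0}]'
python3 - <<'E'
from meas import *
ax();print(sensors.get_obs()["moment"])
S=capture("scene");ks=cam(S);cv2.imwrite("pics/s10.png",cv2.resize(S["frame"][190:300,320:510],None,fx=4.2,fy=4.2,interpolation=cv2.INTER_CUBIC))
T=capture("top");cv2.imwrite("pics/t10.png",cv2.resize(T["frame"][110:220,110:300],None,fx=4.2,fy=4.2,interpolation=cv2.INTER_CUBIC))
E
```

```text
time: 16.35
tool_pos: [638.7, -14.1, 41.8]
tcp_rot: [-3.111, 1.57, 1.674]
contact_force: [0.3, 0.1, -1.5]
grip_width: 15.7
t 16.35 tcp [638.67 -14.1   41.79] z heading -85.84 toolx [-0.  0. -1.] 
shift cm [0.03 0.   0.  ] F [ 0.3   0.14 -1.52] w 15.7
spin -0.001 q [-0.14  0.73  1.4   0.    1.01 -0.21]
[-0.22 -0.01 -0.04]
```

View pics/s10.png

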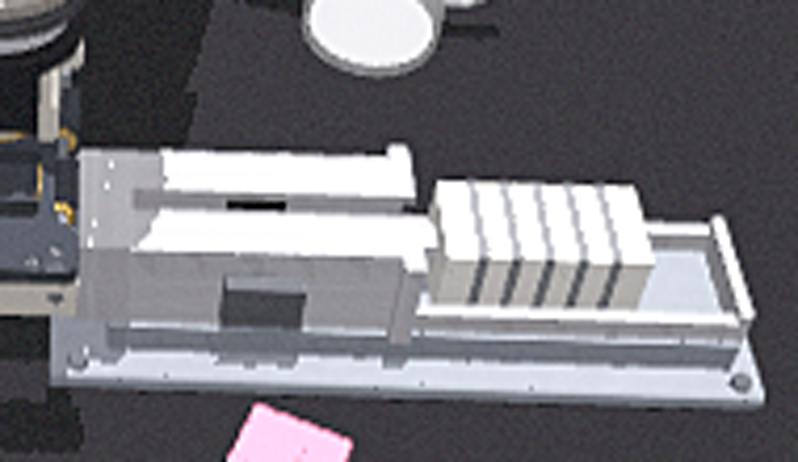

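View pics/t10.png

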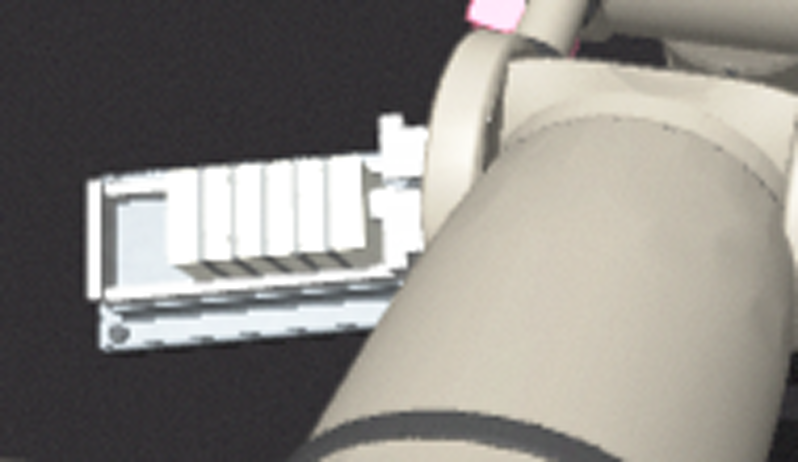

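```bash
python3 -m crank '[{"dx":0,"dy":0.0,"dz":0.5,"spin":0},{"dx":0,"dy":0.0,"dz":1,"spin":0},{"dx":0,"dy":0.0,"dz":1.5,"spin":0},{"dx":0,"dy":0.0,"dz":2,"spin":0},{"dx":0,"dy":0,"dz":2,"spin":0}]'
python3 -m crank '[{"dx":0,"dy":0,"dz":0,"spin":0},{"dx":0,"dy":0,"dz":0,"spin":0},{"dx":0,"dy":0,"dz":0,"spin":0},{"dx":0,"dy":0,"dz":0,"spin":0},{"dx":0,"dy":0,"dz":0,"spin":0},{"dx":-2,"dy":0,"dz":0,"spin":0},{"dx":-5,"dy":0,"dz":0,"spin":0},{"dx":-8,"dy":0,"dz":0.5,"spin":0},{"dx":-11,"dy":0,"dz":2,"spin":0},{"dx":-14,"dy":0,"dz":4,"spin":0},{"dx":-15,"dy":0,"dz":6,"spin":0},{"dx":-15,"dy":0,"dz":8,"spin":0},{"dx":-15,"dy":0,"dz":8,"spin":0},{"dx":-15,"dy":0,"dz":8,"spin":0}]' 40
python3 - <<'E'
from meas import *
ax()
for n in ("scene","wrist","top"): cv2.imwrite(f"pics/{n}11.png",capture(n)["frame"])
E
```

```text
time: 16.87
tool_pos: [640.3, -36.4, 41.8]
tcp_rot: [0.668, 1.57, -0.832]
contact_force: [0.3, -0.4, -1.7]
grip_width: 15.5
time: 18.03
tool_pos: [645.7, -115.3, 191.6]
tcp_rot: [-2.835, 1.57, 1.948]
contact_force: [-0.3, -0.2, -0.3]
grip_width: 36.7
t 18.03 tcp [ 645.72 -115.34  191.64] z heading -85.97 toolx [-0.  0. -1.] 
shift cm [15.01  0.05  0.01] F [-0.28 -0.2  -0.3 ] w 36.7
spin -0.003 q [-0.29  0.61  1.18  0.    1.35 -0.36]
```

View pics/scene11.png

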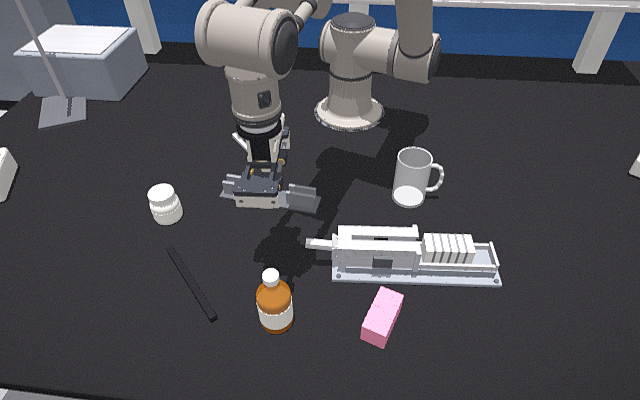

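View pics/wrist11.png

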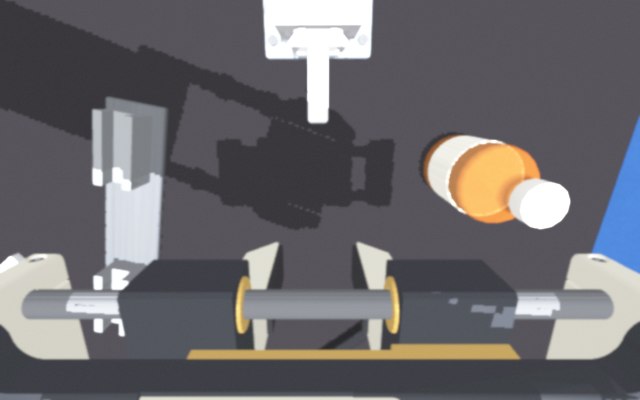

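View pics/top11.png

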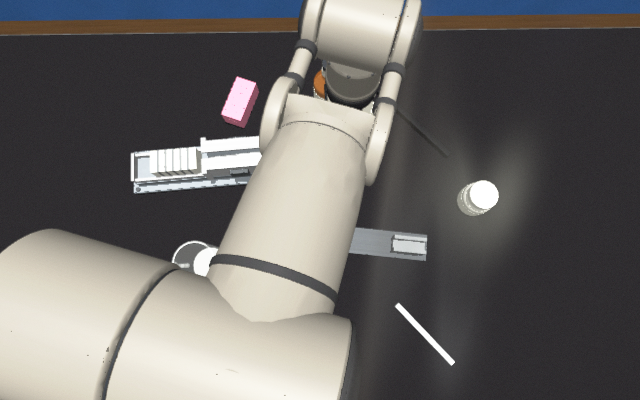

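```bash
python3 - <<'E'
import cv2
s=cv2.imread("pics/scene11.png")[190:300,320:510]
cv2.imwrite("pics/s11z.png",cv2.resize(s,None,fx=4.2,fy=4.2,interpolation=cv2.INTER_CUBIC))
from cart import *
cart((320+654/4.2,190+266/4.2)); cart((320+436/4.2,190+182/4.2)); cart((320+443/4.2,190+261/4.2))
E
```

```text
corner [639.6  303.29  83.  ] s 293.30948328807943
mouth flange s [np.float64(180.69459057645892), np.float64(183.3270462477585)]
corner [596.56 201.75  83.  ] s 195.19144373913548
mouth flange s [np.float64(180.69459057645892), np.float64(183.3270462477585)]
corner [648.3  202.53  83.  ] s 192.18627668358909
mouth flange s [np.float64(180.69459057645892), np.float64(183.3270462477585)]
```

View pics/s11z.png

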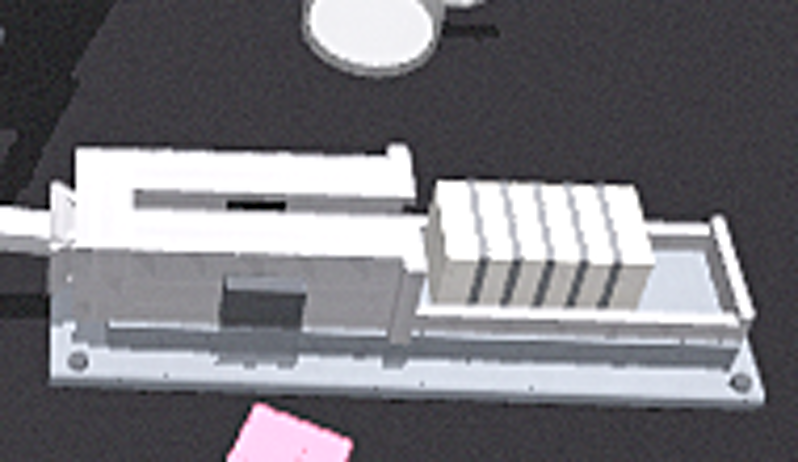

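The cartridge's rear edge is about 12 mm beyond the mouth. It lies flat in the tray, and the robot is clear of everything.

```bash
python3 - <<'E'
from plant import bot
print(bot.close_job())
E
```

```text
the job is handed in; nothing more can be done
None
```

The spent cartridge is out of the housing and lies flat in the catch tray, and I handed the job in at about 18 s of the 64 s allowed.

**What I did:**
- I took the bar from the cradle, lined it up with the hole and pushed the cartridge past the seals at about 11 N.
- I let go of the bar, took it again nearer the tail, levelled it and pushed the cartridge the rest of the way at about 1 N or less.
- I then drew the bar back about 20 mm, clear of the cartridge. It rests in the hole, and the gripper is well away from everything.

**Last checks:**
- **Cartridge:** its rear edge is at 192–195 mm and its front at about 293 mm from the port. The mouth is at 180 mm and the end wall at 340 mm.
- **Bystanders:** the jug, bottle and jar are standing where they were, judged by eye from the pictures.
- **Contact:** the gripper touched only the bar, and the wrist readings I saw stayed below about 12 N.

**What disagreed:**
- The two fixed cameras differed by about 4 mm on where the hole's axis lies, so I used the wrist camera's value. The bar went in with no noticeable resistance.
- The bar tip was about 5 mm further back than I first reckoned from the cradle.
- The released tail had sagged about 12 mm, where the task says a few. I levelled it to within about 1–2 degrees by the wrist picture, and it did not bind.

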